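Zero the kitchen scale under the muffin cups

TASK

Two stacked muffin cups already stand on the kitchen scale's platform. Turn the black tare knob in the middle of the scale's dial until its pointer points at the zero mark, the one wide tick on the side of the dial nearest the platform, and let go. Leave the cups where they stand and do not turn the small wind-up timer.

Things in the scene. Friction and masses are not known exactly. Their poses are not given: they have to be found in the camera images.
- tare_grip (a point): Grip point of the scale's black tare knob, on its vertical axis, 76 mm above the table. The knob is an upright bar 50 mm long, 14 mm wide, from 54 to 88 mm above the table, on a round skirt 56 mm across (top at 54 mm). Turns with the knob: x along the bar to its pointer (black strip ending 44 mm from the axis; a white line tops the pointer's half of the bar), y across, z up.
- tare (a joint): Tare knob angle, rad: 0 = pointer on the zero mark, positive = clockwise of it seen from above. Starts 0.6 to 1.3: turn it anticlockwise by that. Travel -0.9 to 1.8, no stop or click at zero, friction 0.05 N m, stays where left. Pale dial 124 mm across, face at 48 mm; 12 black ticks, zero being the one wide (8 mm), longer tick, straight from the axis towards the platform's centre.
- cups: Two nested loose orange muffin cups, 68 mm wide, 41 mm tall, 35 to 70 g; origin under their centre, z up. They stand within 10 mm of the middle of the scale's round steel platform (120 mm wide, top at 58 mm, centre 135 mm from the knob's axis). The scale is a fixed white slab 270 x 160 mm, 45 mm high: dial and knob at its end nearer the robot, platform at the other.
- timer_tip (a point): Pointer end of the wind-up timer, to be left as it is: a separate fixed white round case 82 mm wide, 33 mm high, without a platform, with a smaller black bar knob (34 x 10 mm, top at 59 mm above the table). The point lies 28 mm from the timer's vertical axis along its pointer (point x axis), 36 mm above the table.
There are look-alikes about, which are no part of the job. What is shaped like the cups but green or pink is not meant.

How it is judged:
By the outcome, as a careful person would: the job done as asked, in the order asked, and still so for the second after the job is handed in, with the robot touching nothing.
It also fails if it takes over 32 s, if anything falls off the work surface, if the arm or the gripper's body presses on something with over 40 N, if the wrist force passes 120 N, or if a joint passes its speed limit or range.

ROBOT

A 7-joint arm with a two-finger parallel gripper is mounted at the origin on the work surface. World frame = base frame: x ahead of the robot, y to its left, z up, the work surface at z = 0. Lengths are in m, angles in rad, forces in N, time in s.
With the tool pointing down it reaches from about 0.425 to 0.825 m from the base axis. Payload 3.6 kg.
Tool frame: the origin (TCP) lies where the fingers leave the gripper's body, on its centre line; the fingertips stand 84 mm ahead of it and the grasp point (between the pads) lies ahead of it (pinch_z is the x of the grasp point in the tool frame, in m); x points along the fingers, y is the direction in which the jaws open and shut, and the axes are right-handed (so a half turn about x gives the same grasp; the last joint's range is limited). The gripper opens to 93 mm and grips with 3 to 60 N. Pads are 15 mm wide; open, the fingers measure 128 mm over their backs; the gripper's body (75 mm by 188 mm) begins 65 mm behind the grasp point.
Start: joints at [1.097, 0.615, -0.013, 1.423, 0.008, 1.103, -0.04], TCP at [0.281, -0.586, 0.303] pointing down, gripper open.
Joint ranges: [-3.12, 3.12], [-0.3, 2.06], [-1.34, 1.32], [0.26, 2.42], [-1.36, 4.5], [0.01, 1.98], [-2.84, 2.84]. Speed limits (rad/s): [2.79, 2.79, 3.14, 3.14, 3.14, 3.14, 3.14].

INTERFACE

Orientations are given as a unit quaternion [x, y, z, w].
In Python, from station import * gives the robot as it stands. The module is installed in compiled form; this text tells all that it offers.
- The arm moves only by the shell command python3 -m pendant 'ROWS' [FORCE]. ROWS is JSON, a list that holds one entry, the list of rows, each a list of 5 numbers: the shift along the tool's x, y, z in mm, then the turn about the tool's x in degrees, then the closure, from 0 (fully open) to 1 (shut). A call has 1 to 5 rows; each row shifts and turns the commanded pose from where the row before left it, along the tool's axes as they then stand; what a row does not reach is not made up. A row lasts 1/10 s, in which the tool goes at most 50 mm and 8.59 degrees, less where a joint would pass 70% of its speed; a pose out of reach is approached as far as the arm can. A call with a gripper value outside its range is refused whole. The fingers move at their own pace and stop on an object; FORCE is the grip in N (left out, the last holds). Time passes only in rows, so rows that do not move let the fingers close. It gives the time, the measured TCP pose, the force and the opening at its end, in the units of the state.
- read_state(): the state, without advancing time (a new reading comes with each control period).
- grab_frame(name): name is "scene" or "top"; returns (picture, depth): 480x640x3 uint8, blue, green, red; 480x640 float32, m along the optical axis (not along the pixel's ray), 0 where there is no reading.
- camera_model(name): a dict with "mtx" (3x3 intrinsics, pixels), "world_to_cam" (4x4, takes a point from world to camera coordinates). Camera axes: x right, y up, looking along -z (the intrinsics and any distortion apply to the point x, -y, -z); pixel columns grow to the right and rows downward; lengths in m; the calibration is good to about 2 mm. A picture is of the moment at which its call begins. camera_model takes no time and is no camera call.
- hand_in(): hands the job in, once; it reports no verdict.
Trained networks look in the newest picture that a camera, given by its name, has taken for a name from the list of things; names that differ only in an ending like _2 or _b are one class to them, and where a whole thing is asked for, a point or a joint stands for the part that bears it (a point fixed in the world has none). Each returns a list of dicts, best first, with "p" (0 to 1); they miss things now and then, are a little off and sometimes report something else, mostly with a low value. They report only what shows in the picture. A call takes as long as a camera call. They do not tell look-alikes from the thing itself.
- trace(camera, query): "region" (480x640 bool, what is visible of it) and "box" ([left, top, width, height] in pixels, round what is visible of it).
- tip_of(camera, query): "location" ([row, column] in pixels: a listed point, or the origin of a listed thing).
The state is a dict: "time": time; "joints": joint angles; "dq": joint speeds; "effort": joint torques, N m; "ee_pos": TCP position; "tool_rot": TCP orientation; "force": force on the tool from outside, world axes, zero at the start; "ft_torque": the same for the moment, N m; "opening": opening from 0.0 (shut) to 1.0 (fully open).
Only numpy, scipy, OpenCV 4.12 (cv2) and the standard library are available. Lean on these libraries where they do the work, as an engineer would, in place of code of your own. Each camera call takes 0.05 s, during which the arm holds its last target.

## Working session

There is one attempt and no reset: what is moved stays moved. The work goes in short steps, Python scripts to look and compute and a shell command to move; the robot and the scene stay as the last step left them, time stands still between calls to the robot, and variables do not carry over. Pictures are saved under pics/ and viewed, and the job is handed in when it is done.

```bash
mkdir -p pics
cat > h.py <<'E'
from station import *
import numpy as np, cv2
def unproj(name,uv,depth=None,z=None):
    m=camera_model(name);K=np.array(m['mtx']);T=np.linalg.inv(np.array(m['world_to_cam']))
    d=np.linalg.inv(K)@np.array([uv[0],uv[1],1.0]); d=np.array([d[0],-d[1],-d[2]])
    o=T[:3,3];r=T[:3,:3]@d
    s=depth if depth is not None else (z-o[2])/r[2]
    return o+s*r
E
python3 - <<'E'
from h import *
s=read_state();print({k:np.round(v,3).tolist() for k,v in s.items()}, 'pinch_z' in globals() and pinch_z)
for n in ['scene','top']:
    p,d=grab_frame(n);cv2.imwrite(f'pics/{n}1.png',p);np.save(f'{n}1.npy',d)
    print(camera_model(n))
    for q in ['tare_grip','timer_tip','cups']:
        for t in tip_of(n,q)[:3]:print(n,q,t)
E
```

```text
{'time': 0.0, 'joints': [1.097, 0.616, -0.013, 1.425, 0.008, 1.103, -0.04], 'dq': [0.001, 0.0, -0.001, -0.001, -0.001, -0.001, 0.001], 'effort': [-0.0, -45.894, 0.209, -16.574, -0.061, 0.02, 0.0], 'ee_pos': [0.281, -0.586, 0.302], 'tool_rot': [-0.689, -0.158, 0.69, -0.156], 'force': [-0.469, -0.297, 0.255], 'ft_torque': [-0.008, 0.056, -0.027], 'opening': 0.998} 0.0653
{'mtx': array([[503.43996186,   0.        , 321.79489161],
       [  0.        , 503.43996186, 247.76904813],
       [  0.        ,   0.        ,   1.        ]]), 'world_to_cam': array([[-1.54969891e-02,  9.99779070e-01, -1.42004931e-02,
         9.12074193e-02],
       [-6.86557579e-01, -3.14816126e-04,  7.27075368e-01,
         3.81699448e-01],
       [ 7.26910265e-01,  2.10169352e-02,  6.86410777e-01,
        -1.31395190e+00],
       [ 0.00000000e+00,  0.00000000e+00,  0.00000000e+00,
         1.00000000e+00]])}
scene tare_grip {'location': [199.9, 296.5], 'p': 0.56}
scene timer_tip {'location': [206.5, 466.4], 'p': 0.89}
scene cups {'location': [357.5, 238.6], 'p': 0.65}
scene cups {'location': [260.6, 190.9], 'p': 0.62}
scene cups {'location': [306.7, 154.1], 'p': 0.61}
{'mtx': array([[559.57255151,   0.        , 316.39088152],
       [  0.        , 559.57255151, 237.5985333 ],
       [  0.        ,   0.        ,   1.        ]]), 'world_to_cam': array([[ 0.01101084, -0.99976326, -0.01876645, -0.07286751],
       [ 0.99248753,  0.0086399 ,  0.12204039, -0.61466609],
       [-0.12184936, -0.01996924,  0.9923477 , -0.85455824],
       [ 0.        ,  0.        ,  0.        ,  1.        ]])}
top tare_grip {'location': [305.9, 359.1], 'p': 0.8}
top timer_tip {'location': [322.6, 156.7], 'p': 0.76}
top cups {'location': [256.0, 471.9], 'p': 0.93}
top cups {'location': [219.0, 369.1], 'p': 0.85}
top cups {'location': [142.0, 403.3], 'p': 0.72}
```

View pics/top1.png

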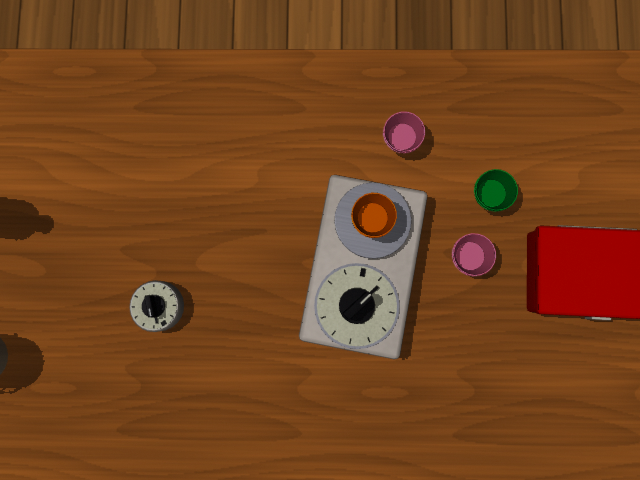

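View pics/scene1.png

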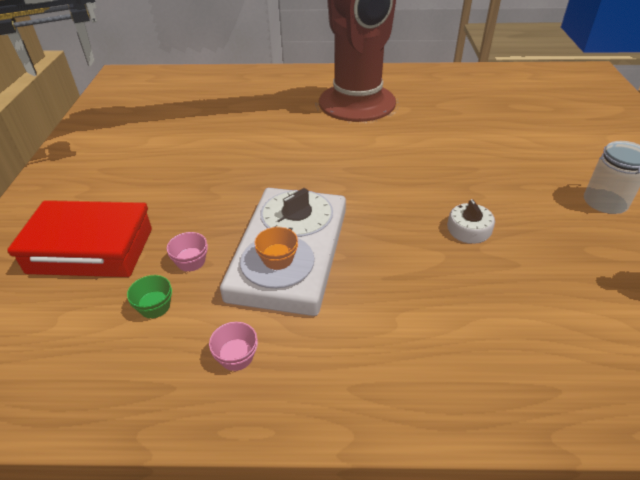

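The top view shows the scale with its dial at about (357,306), the wide zero tick at (362,272), the pointer going up-right to (380,288), and the orange cups at (374,217). The timer is at (155,306). Next I'll rectify the image to metric planes.

```bash
cat >> h.py <<'E'
def proj(name,P):
    m=camera_model(name);K=np.array(m['mtx']);W=np.array(m['world_to_cam'])
    c=np.c_[np.atleast_2d(P),np.ones(len(np.atleast_2d(P)))]@W.T
    q=np.c_[c[:,0],-c[:,1],-c[:,2]]@K.T
    return q[:,:2]/q[:,2:]
def rect(name,p,z,c,half,px=2.5):  # px per mm; up=+x, right=-y
    n=int(2*half*1000*px);W=[[c[0]+half,c[1]+half,z],[c[0]+half,c[1]-half,z],[c[0]-half,c[1]-half,z],[c[0]-half,c[1]+half,z]]
    H=cv2.getPerspectiveTransform(proj(name,np.array(W)).astype(np.float32),np.float32([[0,0],[n,0],[n,n],[0,n]]))
    return cv2.warpPerspective(p,H,(n,n),flags=cv2.INTER_CUBIC)
E
python3 - <<'E'
from h import *
p=cv2.imread('pics/top1.png')
c=unproj('top',(357,306),z=.048);print('dial c',c)
print('knob grip',unproj('top',(359.1,305.9),z=.076),unproj('scene',(296.5,199.9),z=.076))
print('zero tick',unproj('top',(362,272),z=.048),'plat',unproj('top',(373,220),z=.058))
a=rect('top',p,.048,c,.07,4);cv2.imwrite('pics/r48.png',a)
a=rect('top',p,.088,c,.07,4);cv2.imwrite('pics/r88.png',a)
# platform fits
E
```

```text
dial c [ 0.50787366 -0.13106824  0.048     ]
knob grip [ 0.50802009 -0.13272129  0.076     ] [ 0.51303426 -0.12699958  0.076     ]
zero tick [ 0.56058092 -0.13874045  0.048     ] plat [ 0.64117032 -0.15515172  0.058     ]
```

View pics/r48.png

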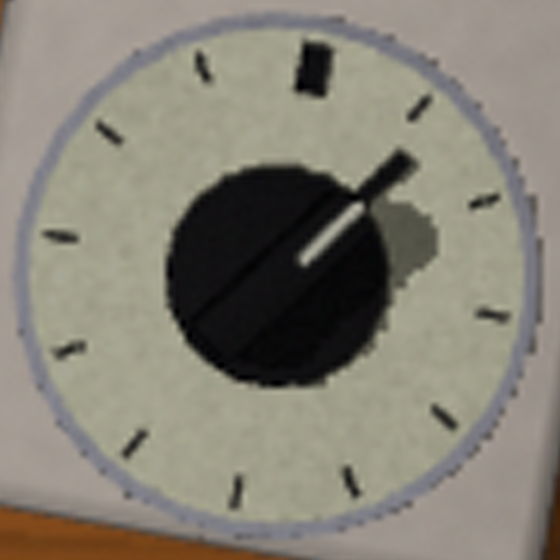

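View pics/r88.png

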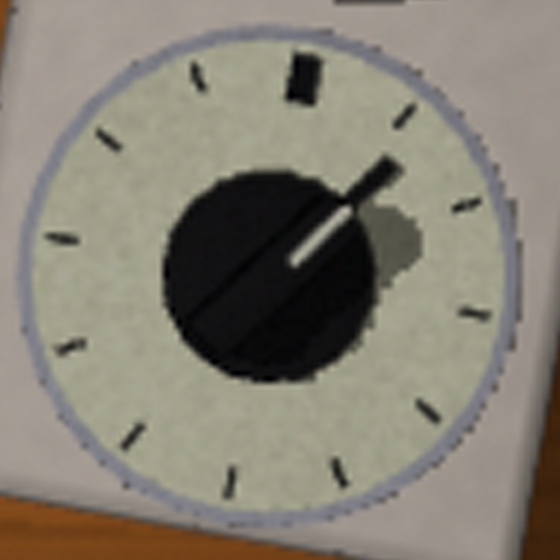

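```bash
cat >> h.py <<'E'
from scipy.spatial.transform import Rotation as R
def tool():
    s=read_state();M=R.from_quat(s['tool_rot']).as_matrix();return s,M
def az(v):return np.degrees(np.arctan2(v[1],v[0]))
E
python3 - <<'E'
from h import *
s,M=tool();print(M.round(3));print('jaw az',az(M[:,1]))
p=cv2.imread('pics/top1.png')
A=np.array([.5091,-.1303])
# axis from depth-free ring fit: pale dial pixels
hsv=cv2.cvtColor(p,cv2.COLOR_BGR2HSV)
a=rect('top',p,.048,A,.08,4).astype(int)
pale=((a[...,1]-a[...,0]>12)&(a.sum(2)>360)).astype(np.uint8)
n,l,st,_=cv2.connectedComponentsWithStats(pale);i=1+np.argmax(st[1:,4])
cs,_=cv2.findContours((l==i).astype(np.uint8),cv2.RETR_EXTERNAL,cv2.CHAIN_APPROX_NONE)
c=max(cs,key=cv2.contourArea);e=cv2.fitEllipse(cv2.convexHull(c));print(e)
ax=np.array([A[0]-(e[0][1]-320)/4000,A[1]-(e[0][0]-320)/4000]);print('axis',ax)
# platform/cups
b=rect('top',p,.048,ax,.07,4);g=b.sum(2)/3
n,l,st,ce=cv2.connectedComponentsWithStats((g<70).astype(np.uint8))
for i in range(1,n):
    if 40<st[i,4]<2500:
        d=ce[i]-280;print(st[i,4],np.degrees(np.arctan2(d[0],-d[1])).round(1),(np.hypot(*d)/4).round(1))
b=rect('top',p,.088,ax,.04,8);hi=b.min(2)>110
g=b.min(2);cv2.imwrite('pics/k88.png',b)
E
```

```text
[[-0.     0.432 -0.902]
 [ 0.    -0.902 -0.432]
 [-1.    -0.    -0.   ]]
jaw az -64.39855612388129
((319.2840576171875, 320.3883056640625), (492.2140197753906, 493.02825927734375), 71.40839385986328)
axis [ 0.50900292 -0.13012101]
1497 10.3 52.4
170 -19.7 55.2
166 40.5 54.8
154 -49.7 54.9
150 70.3 55.0
168 -79.7 54.7
142 100.3 54.7
109 -109.6 55.6
180 130.3 55.0
162 -139.7 55.1
193 160.3 54.9
639 132.4 93.0
146 -169.6 55.0
```

View pics/k88.png

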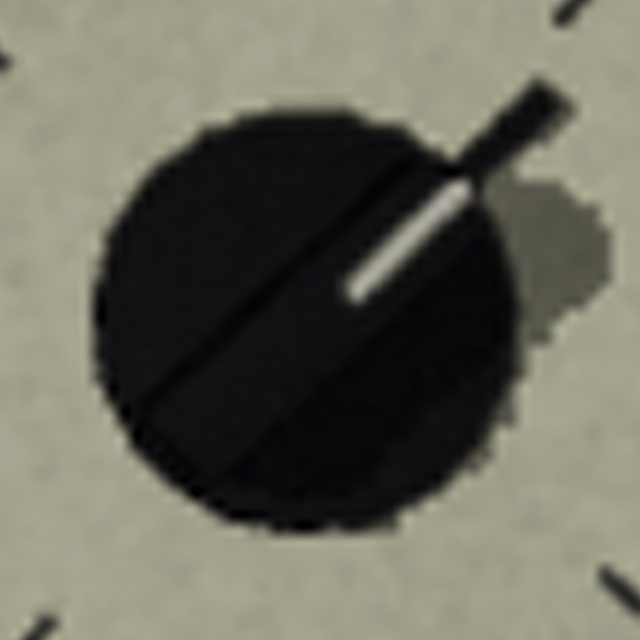

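The axis is at (0.509,-0.130). Zero lies 10.3° clockwise of +x and the pointer about 45°, so the knob needs about 34.7° anticlockwise. I'll approach at height first.

```bash
python3 -m pendant '[[[0,-28,-36,0,0.2],[0,-28,-36,0,0.2],[0,-28,-36,0,0.2],[0,-28,-36,0,0.2],[0,-28,-36,0,0.2]]]' 20
python3 -m pendant '[[[0,-28,-36,0,0.2],[0,-28,-36,0,0.2],[0,-28,-36,0,0.2],[0,-28,-36,0,0.2],[0,-28,-36,0,0.2]]]' 20
python3 -m pendant '[[[0,0,0,8,0.2],[0,0,0,8,0.2],[0,0,0,8,0.2],[0,0,0,8,0.2],[0,0,0,8,0.2]]]' 20
python3 -m pendant '[[[0,0,0,8,0.2],[0,0,0,8,0.2],[0,0,0,8,0.2],[0,0,0,6,0.2],[0,0,0,0,0.2]]]' 20
cat > w.py <<'E'
from h import *
s,M=tool();t=np.array([.509,-.1301,.142]);d=M.T@(t-s['ee_pos'])*1000
print(s['time'],'pos',np.round(s['ee_pos'],4),'jaw',az(M[:,1]).round(2),'shift mm',d.round(1),'F',np.round(s['force'],1),'T',np.round(s['ft_torque'],2),'q7',s['joints'][6],'open',s['opening'],'tilt',M[:,0].round(3))
E
python3 w.py
```

```text
time: 0.9
ee_pos: [0.3833, -0.3805, 0.303]
tool_rot: [0.69, 0.156, -0.689, 0.157]
force: [-0.1, 0.6, -0.3]
opening: 0.796
time: 1.4
ee_pos: [0.4852, -0.1764, 0.3031]
tool_rot: [0.69, 0.156, -0.689, 0.157]
force: [0.5, 0.7, 0.8]
opening: 0.801
time: 1.9
ee_pos: [0.4846, -0.178, 0.3029]
tool_rot: [0.701, -0.091, -0.701, -0.091]
force: [-0.2, -0.2, 0.2]
opening: 0.8
time: 2.4
ee_pos: [0.4846, -0.1779, 0.3029]
tool_rot: [0.655, -0.267, -0.655, -0.267]
force: [0.2, 0.1, 0.3]
opening: 0.801
2.4 pos [ 0.4846 -0.1779  0.3029] jaw -134.37 shift mm [160.9 -51.3  16. ] F [0.2 0.1 0.3] T [ 0.04 -0.03 -0.01] q7 -1.9091741424834758 open 0.8009404297545362 tilt [ 0. -0. -1.]
```

```bash
python3 -m pendant '[[[20,-26,8,0,0.2],[20,-26,8,0,0.2],[35,0,0,0,0.2],[25,0,0,0,0.2],[0,0,0,0,0.2]]]' 20
python3 w.py
python3 - <<'E'
from h import *
for n in ['top','scene']:
    p,d=grab_frame(n);cv2.imwrite(f'pics/{n}2.png',p)
    x,y=proj(n,np.array([[.509,-.1301,.088]]))[0].astype(int)
    c=p[max(y-110,0):y+110,x-140:x+140];cv2.imwrite(f'pics/{n}2c.png',cv2.resize(c,None,fx=2.5,fy=2.5,interpolation=cv2.INTER_CUBIC))
E
```

```text
time: 2.9
ee_pos: [0.5077, -0.1288, 0.1999]
tool_rot: [-0.652, 0.267, 0.658, 0.266]
force: [-0.1, 0.5, -0.6]
opening: 0.801
2.9 pos [ 0.5077 -0.1288  0.1999] jaw -134.25 shift mm [57.9 -0.2 -2.2] F [-0.1  0.5 -0.6] T [ 0.11 -0.03 -0.02] q7 -1.9714679088563176 open 0.8011358153127468 tilt [-0.007  0.002 -1.   ]
```

View pics/top2c.png

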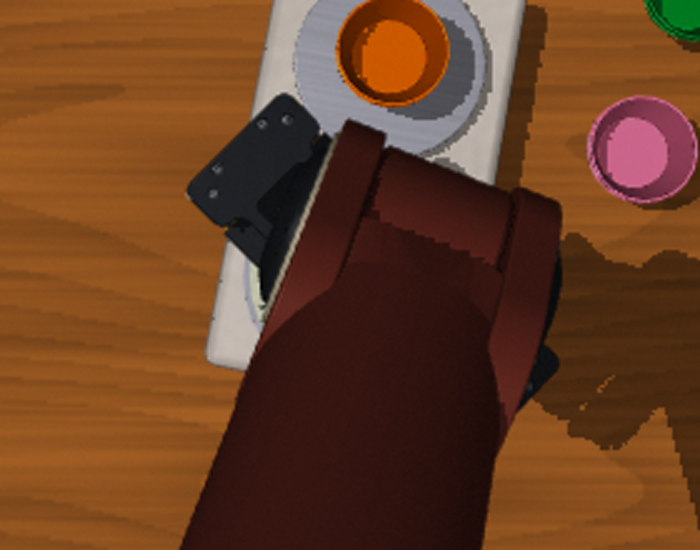

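View pics/scene2c.png

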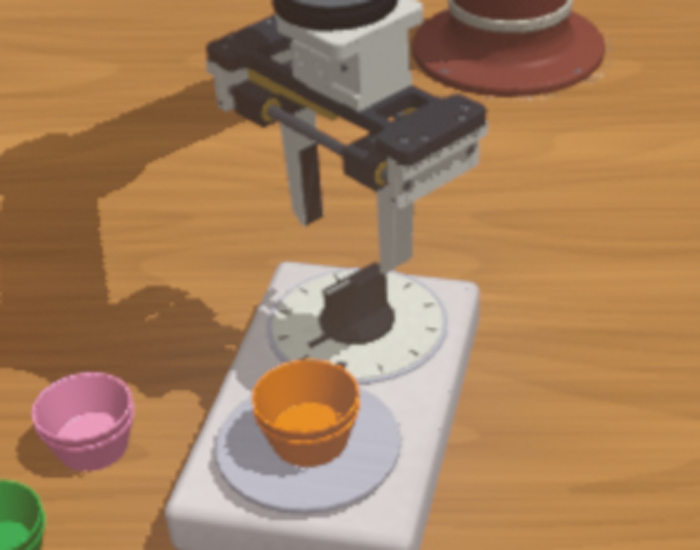

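The scene view shows the open jaws straddling the bar. The top view is hidden by the arm. I'll descend and close gently.

```bash
python3 -m pendant '[[[20,0,-1,0,0.2],[20,0,-1,0.5,0.2],[16,0,0,0,0.2],[0,0,0,0,0.2],[0,0,0,0,0.2]]]' 20
python3 w.py
python3 - <<'E'
from h import *
n='scene'
p,d=grab_frame(n)
x,y=proj(n,np.array([[.509,-.1301,.088]]))[0].astype(int)
c=p[y-60:y+60,x-80:x+80];cv2.imwrite(f'pics/{n}3c.png',cv2.resize(c,None,fx=4,fy=4,interpolation=cv2.INTER_CUBIC))
E
```

```text
time: 3.5
ee_pos: [0.5118, -0.1316, 0.1483]
tool_rot: [0.654, -0.27, -0.653, -0.27]
force: [0.2, -0.7, -0.3]
opening: 0.799
3.5 pos [ 0.5118 -0.1316  0.1483] jaw -134.89 shift mm [6.2 0.9 3.1] F [ 0.2 -0.7 -0.3] T [0.04 0.03 0.02] q7 -1.9540888265388965 open 0.7991707015743351 tilt [ 0.003 -0.001 -1.   ]
```

View pics/scene3c.png

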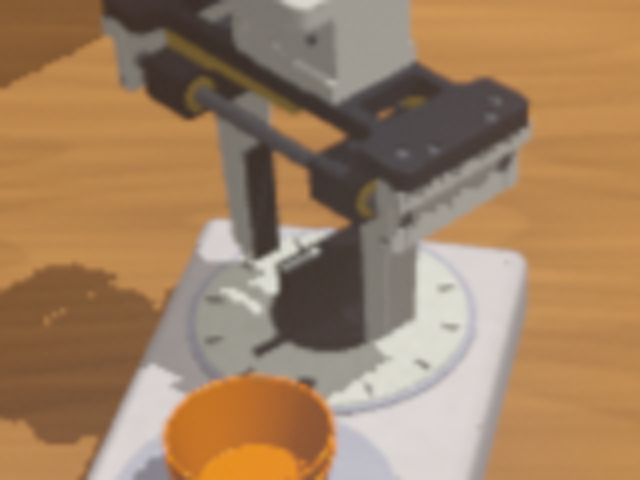

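```bash
python3 -m pendant '[[[4,1,3,0,0.5],[0,0,0,0,0.7],[0,0,0,0,1],[0,0,0,0,1],[0,0,0,0,1]]]' 25
python3 w.py
python3 -m pendant '[[[0,0,0,0,1],[0,0,0,0,1],[0,0,0,0,1]]]' 25
python3 w.py
```

```text
time: 4.05
ee_pos: [0.5082, -0.1298, 0.1429]
tool_rot: [0.654, -0.27, -0.653, -0.27]
force: [-0.7, 0.5, 1.1]
opening: 0.42
4.05 pos [ 0.5082 -0.1298  0.1429] jaw -134.9 shift mm [ 0.9 -0.3 -0.8] F [-0.7  0.5  1.1] T [ 0.03  0.03 -0.03] q7 -1.9532239014121193 open 0.41961977929166266 tilt [ 0. -0. -1.]
time: 4.35
ee_pos: [0.5082, -0.1296, 0.1428]
tool_rot: [0.654, -0.27, -0.653, -0.27]
force: [3.8, 4.0, -0.9]
opening: 0.16
4.35 pos [ 0.5082 -0.1296  0.1428] jaw -134.91 shift mm [ 0.8 -0.2 -0.9] F [ 3.8  4.  -0.9] T [ 1.51 -1.18 -0.08] q7 -1.9532706309747272 open 0.16045342508731808 tilt [ 0.  0. -1.]
```

```bash
python3 -m pendant '[[[0,0,0,0,1],[0,0,0,0,1]]]' 25
python3 w.py
python3 -m pendant '[[[0,0,0,-7,1],[0,0,0,-7,1],[0,0,0,-7,1],[0,0,0,-7,1],[0,0,0,-6.7,1]]]' 25
python3 -m pendant '[[[0,0,0,0,1],[0,0,0,0,1],[0,0,0,0,1]]]' 25
python3 w.py
```

```text
time: 4.55
ee_pos: [0.5085, -0.1293, 0.1428]
tool_rot: [0.654, -0.27, -0.653, -0.27]
force: [1.3, 1.3, -0.5]
opening: 0.147
4.55 pos [ 0.5085 -0.1293  0.1428] jaw -134.87 shift mm [ 0.8  0.2 -0.9] F [ 1.3  1.3 -0.5] T [ 0.34 -0.28 -0.06] q7 -1.9532696588437417 open 0.1469035488546018 tilt [ 0.001  0.    -1.   ]
time: 5.05
ee_pos: [0.5087, -0.1289, 0.1428]
tool_rot: [0.705, -0.061, -0.704, -0.061]
force: [2.0, 2.4, -1.9]
opening: 0.149
time: 5.35
ee_pos: [0.5086, -0.1289, 0.1428]
tool_rot: [0.705, -0.063, -0.704, -0.063]
force: [2.6, 3.7, -1.4]
opening: 0.154
5.35 pos [ 0.5086 -0.1289  0.1428] jaw -100.23 shift mm [ 0.8  1.1 -0.6] F [ 2.6  3.7 -1.4] T [ 0.74 -0.51  0.06] q7 -1.5395649013176345 open 0.1544894638468045 tilt [ 0.001  0.001 -1.   ]
```

Jaw azimuth is now -100.2°, as planned. I'll open partway, lift, and move aside to look.

```bash
python3 -m pendant '[[[0,0,0,0,0.4],[0,0,0,0,0.4],[0,0,0,0,0.4],[0,0,0,0,0.4],[0,0,0,0,0.4]]]' 25
python3 -m pendant '[[[-10,0,0,0,0.4],[-25,0,0,0,0.4],[-40,0,0,0,0.4],[-40,0,0,0,0.4],[-40,0,0,0,0.4]]]' 25
python3 -m pendant '[[[0,45,0,0,0.4],[0,45,0,0,0.4],[0,45,0,0,0.4],[0,45,0,0,0.4],[0,45,0,0,0.4]]]' 25
python3 -m pendant '[[[0,0,0,0,0.4],[0,0,0,0,0.4]]]' 25
cat > look.py <<'E'
import sys
from h import *
k=sys.argv[1]
p,d=grab_frame('top');cv2.imwrite(f'pics/top_{k}.png',p)
ax=np.array([.5090,-.1301])
b=rect('top',p,.088,ax,.04,8);c=rect('top',p,.048,ax,.07,4)
cv2.imwrite(f'pics/b_{k}.png',np.vstack([np.hstack([cv2.resize(b,(390,390)),cv2.resize(c,(390,390))])]))
def ang(b,z):
    pass
hsv=b.min(2)>90
yy,xx=np.mgrid[:640,:640];r=np.hypot(xx-320,yy-320)
n,l,st,ce=cv2.connectedComponentsWithStats((hsv&(r<27*8)).astype(np.uint8))
for i in range(1,n):
    if st[i,4]>100:
        ys,xs=np.where(l==i);v=cv2.fitLine(np.c_[xs,ys].astype(np.float32),cv2.DIST_L2,0,.01,.01).ravel()
        print('white',st[i],ce[i],'dir deg cw',np.degrees(np.arctan2(v[0],-v[1])))
g=c.sum(2)/3
n,l,st,ce=cv2.connectedComponentsWithStats((g<70).astype(np.uint8))
for i in range(1,n):
    d=ce[i]-280
    if 40<st[i,4] and np.hypot(*d)<240: print('dark',st[i,4],'deg',np.degrees(np.arctan2(d[0],-d[1])).round(1),'r',(np.hypot(*d)/4).round(1))
E
python3 look.py a
```

```text
time: 5.85
ee_pos: [0.5078, -0.1301, 0.1428]
tool_rot: [-0.704, 0.063, 0.704, 0.063]
force: [-0.4, 0.8, -1.1]
opening: 0.53
time: 6.35
ee_pos: [0.5077, -0.1297, 0.3001]
tool_rot: [0.704, -0.063, -0.704, -0.063]
force: [0.7, -0.7, -0.4]
opening: 0.604
time: 6.85
ee_pos: [0.4675, -0.3528, 0.2987]
tool_rot: [0.705, -0.063, -0.704, -0.063]
force: [1.4, 0.9, 0.2]
opening: 0.599
time: 7.05
ee_pos: [0.4673, -0.3524, 0.2981]
tool_rot: [-0.704, 0.064, 0.704, 0.064]
force: [0.6, 0.9, -0.4]
opening: 0.597
white [372 111  96  52 723] [416.4384509 133.2724758] dir deg cw 117.003426
white [ 316  124   49  156 3625] [341.52910345 202.09848276] dir deg cw 10.804557
white [ 512  252   24  164 1339] [526.59073936 336.82823002] dir deg cw 5.049358
white [489 423  21  31 286] [496.8951049  435.32517483] dir deg cw 31.280027
dark 1482 deg 10.3 r 52.4
dark 166 deg -19.7 r 55.3
dark 163 deg 40.5 r 54.8
dark 39441 deg 50.1 r 1.0
dark 150 deg -49.7 r 54.9
dark 66 deg 70.4 r 57.1
dark 74 deg 70.2 r 53.3
dark 162 deg -79.7 r 54.6
dark 136 deg 100.3 r 54.7
dark 106 deg -109.7 r 55.6
dark 171 deg 130.3 r 55.0
dark 151 deg -139.7 r 55.1
dark 187 deg 160.3 r 54.9
dark 138 deg -169.7 r 55.0
```

```bash
ls pics
```

```text
b_a.png
k88.png
r48.png
r88.png
scene1.png
scene2.png
scene2c.png
scene3c.png
top1.png
top2.png
top2c.png
top_a.png
```

View pics/top_a.png

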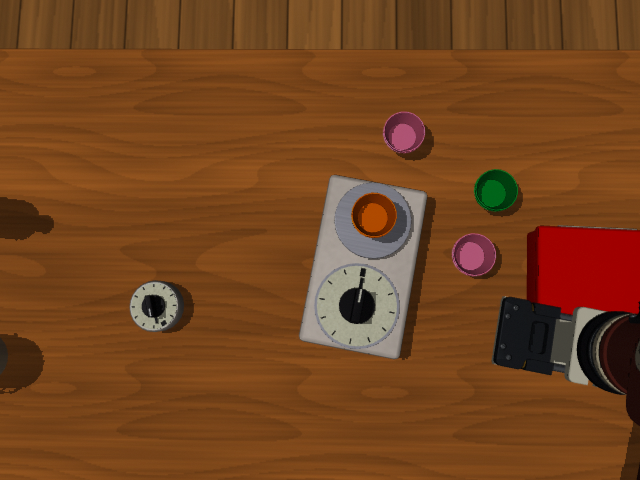

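View pics/b_a.png

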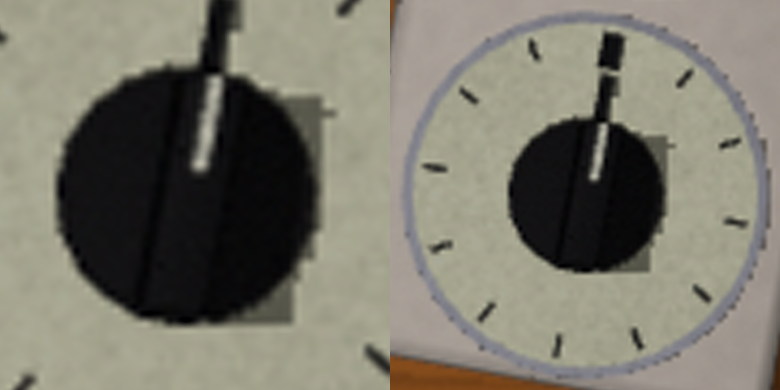

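The top view shows the pointer lined up with the wide tick at (362,272), the cups unmoved at (374,217), and the timer unchanged. The arm is clear, over beside the red box. I'll measure the residual more finely.

Run:
```python
from h import *
ax=np.array([.5090,-.1301])
for f in ['top1','top_a']:
    p=cv2.imread(f'pics/{f}.png')
    for z in (.050,.054,.058):
        c=rect('top',p,z,ax,.07,8);g=c.sum(2)/3.
        yy,xx=np.mgrid[:1120,:1120];dx=(xx-560)/8;dy=(560-yy)/8;r=np.hypot(dx,dy);a=np.degrees(np.arctan2(dx,dy))
        m=(r>31)&(r<41)&(g<60)
        print(f,z,m.sum(),'strip cw deg',a[m].mean().round(2))
    b=rect('top',p,.088,ax,.04,8);g=b.min(2).astype(float)
    yy,xx=np.mgrid[:640,:640];dx=(xx-320)/8;dy=(320-yy)/8;r=np.hypot(dx,dy);a=np.degrees(np.arctan2(dx,dy))
    m=(r<22)&(g>70);w=g[m]
    print('white: mean bearing about axis',np.average(a[m][r[m]>8],weights=w[r[m]>8]).round(2))
    pts=np.c_[dx[m],dy[m]];v=cv2.fitLine(pts.astype(np.float32),cv2.DIST_L2,0,.01,.01).ravel();print('dir',np.degrees(np.arctan2(v[0],v[1])))
q={}
for n in ['tare_grip','timer_tip','cups']:
    print(n,[(t['location'],t['p']) for t in tip_of('top',n)[:3]])
a=cv2.imread('pics/top1.png').astype(int);b=cv2.imread('pics/top_a.png').astype(int)
d=abs(a-b).max(2)>30;print('changed px: cups',d[190:245,345:405].sum(),'timer',d[275:340,125:190].sum())
```

```text
top1 0.05 3133 strip cw deg 47.83
top1 0.054 3134 strip cw deg 47.62
top1 0.058 3127 strip cw deg 47.41
white: mean bearing about axis 47.13
dir 45.800766
top_a 0.05 3051 strip cw deg 11.05
top_a 0.054 3054 strip cw deg 10.73
top_a 0.058 3046 strip cw deg 10.4
white: mean bearing about axis 10.42
dir 11.147044
tare_grip [([308.3, 359.4], 0.75)]
timer_tip [([321.7, 158.9], 0.69)]
cups [([194.7, 488.7], 0.77), ([139.4, 399.9], 0.74), ([258.0, 467.9], 0.67)]
changed px: cups 0 timer 0
```

```bash
python3 -c "
from station import *
print(read_state()['time'],read_state()['force']);print(hand_in())"
```

```text
7.25 [-0.47458074  0.48647446  0.92881201]
the job is handed in; nothing more can be done
None
```

I gripped the tare knob, turned it about 34.7° anticlockwise, let go, moved the arm clear and handed the job in at 7.25 s.

- **Pointer:** my checks in the last top picture put it at 10.4–11.1° clockwise of straight ahead, against 10.3° for the wide zero tick. It is within about 1° of zero, most likely slightly clockwise.
- **Cups and timer:** no pixels changed around either one between the first and last top pictures.
- **Forces:** the highest wrist force I read was about 6 N. At hand-in the reading was about 1 N, with the gripper in free air.
- **Disagreements:**
  - The knob and pointer methods differed by up to about 0.7° in the last picture.
  - In the last network call, none of the top three hits for "cups" was the orange pair. They were the green and pink cups, so I judged the orange pair by the pixel comparison instead.

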